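# Hold the long glass cell in the photometer's light path

### The job

Check the photometer with the long glass reference cell. First slide the lamp's shutter fully open by its tab, then pick up the long cell from the mat by its two frosted side faces only, never touching the clear glass, and hold it upright in the middle of the light path, centred on the beam, its clear ends squarely facing lamp and detector and nothing but the gripper touching it. Finish while still holding it there, and leave the other cells and the things on the bench where they are.

Things in the scene. Friction and masses are not known exactly. Their poses are not given: they have to be found in the camera images.
- photometer: Cream photometer fixed to the bench. Origin at bench level under the middle of the light path; y along the beam (lamp at +y, detector at -y), x level across it. Houses 92 mm high, x +-42 mm: lamp y 86 to 186, detector y -147 to -77 mm; 30 mm round nozzles reach to y = 73 and -60 mm. The cell is held in the open gap between; nothing there to stand it on (rail top 24 mm).
- beam_middle (a point): The point on the beam in the middle of the light path, 75 mm above the bench, over the photometer's origin; same axes as the photometer. The cell's centre belongs here.
- shutter (a joint): Travel of the flat aluminium shutter in front of the lamp nozzle, in m: 0 = closed (blade centred on the beam), 0.045 = fully open, against its stop. It opens along the photometer's -x, needs about 1.5 N and stays where it is left.
- shutter_tab (a point): Centre (106 mm above the bench) of the grey plastic tab on the shutter's upper edge: 12 mm along the travel (photometer x), 16 mm along the beam, 20 mm high (96 to 116 mm). The blade below is 50 mm wide, 4 mm thick, upper edge at 96 mm; above that height the space round the tab is free. At y = 66 mm of the photometer; moves with the shutter.
- long_cell_center (a point): Centre (half-way up) of the only 40 mm long cell: solid glass, 40 x 20 x 50 mm high, 70 to 120 g, loose on the mat. x runs through its clear ends (40 mm apart, 15 mm wide), y through the two frosted whitish side faces (20 mm apart, 36 mm long, 50 mm high, ending 2 mm short of each end), z up. Ends and top are clear: do not touch. Both ways round are the same.
- short_cell_a_center (a point): Centre of a short glass cell, 20 x 20 x 50 mm high, standing on the mat; leave it alone.
- short_cell_b_center (a point): Centre of the other short glass cell, 20 x 20 x 50 mm high, standing on the mat; leave it alone.
- mat: Grey mat fixed to the bench, 270 x 130 mm, 4 mm thick, origin at the centre of its underside; the three cells stand on it in a row along its x axis, about 80 mm apart, in any order and each turned its own way.
- objective: Steel microscope objective standing on the bench, 24 mm in diameter, 44 mm high, origin at its foot; leave it alone.
- petri_dish: Clear dish, 90 mm in diameter, 14 mm high, origin at its underside; leave it alone.
- slide_box: White slide box 35 x 100 x 32 mm, origin at its underside; leave it alone.
- jar: Amber jar, 60 mm in diameter, 75 mm high, origin at its underside; leave it alone.
- lens_tube: Aluminium lens tube lying down, 28 mm in diameter, 60 mm long, origin at its underside; leave it alone.
Things that resemble listed ones, but are neither listed nor needed, are in the scene too. What is shaped like the part that bears long_cell_center but brown or yellow is not meant.

How it is judged (in metres and radians):
On the way, in this order (a step that is already met when the one before it is completed fails the run):
1. the shutter is fully open (within 8 mm of its stop) while the long cell still stands on the mat (value of joint shutter above 0.037 m and height (world z) of long_cell_center below 0.04 m), for 0.2 s.
2. the long cell is lifted clear of the mat in the gripper (contact force between the fingers and long_cell above 0.8 N and height (world z) of long_cell_center above 0.055 m), for 0.2 s.
At the end, for the whole second after the job is handed in: The gripper still holds the long cell, at rest, touching nothing else: centre within 5 mm of the beam sideways, 8 mm in height, 20 mm along it of the middle; long axis along the beam and upright within 0.15 rad; shutter within 8 mm of fully open (value of joint shutter above 0.037 m and x of long_cell_center in the frame of beam_middle between -0.005 and 0.005 m and z of long_cell_center in the frame of beam_middle between -0.008 and 0.008 m and y of long_cell_center in the frame of beam_middle between -0.02 and 0.02 m and angle between the x axis of long_cell and the y axis of photometer, either way round below 0.15 rad and angle between long_cell_center's own z axis and vertical below 0.15 rad and contact force between the fingers and long_cell above 0.8 N and height (world z) of long_cell_center above 0.06 m and contact force between long_cell and photometer below 0.1 N and contact force between long_cell and table below 0.1 N and linear speed of long_cell below 0.02 m/s); the arm keeps its last pose, push and grip.
It fails at once if the fingers touch the clear glass of the long cell (contact force between the fingers and long_cell_c0 above 0.3 N).
It fails at once if another cell or a thing on the bench is moved by more than 20 mm (distance of any of short_cell_a_center, short_cell_b_center, objective, petri_dish, slide_box, jar, lens_tube from where it was at the start of the episode above 0.02 m).
It also fails if it takes over 58 s, if anything falls off the work surface, if the arm or the gripper's body presses on something with over 40 N, if the wrist force passes 120 N, or if a joint passes its speed limit or range.

### The arm

A 6-joint arm with a two-finger parallel gripper is mounted at the origin on the work surface. World frame = base frame: x ahead of the robot, y to its left, z up, the work surface at z = 0. Lengths are in mm, angles in rad, forces in N, time in s.
With the tool pointing down it reaches from about 350 to 975 mm from the base axis. Payload 7.1 kg.
Tool frame: the origin (TCP) lies between the finger pads; the fingertips stand 19 mm ahead of it and the grasp point (between the pads) is the TCP; z points along the fingers, y is the line along which they close (so a half turn about z gives the same grasp; the last joint's range is limited). The gripper opens to 88 mm and grips with 3 to 60 N. Pads are 20 mm wide; open, the fingers measure 115 mm over their backs; the gripper's body (75 mm by 178 mm) begins 61 mm behind the grasp point.
Start: joints at [1.103, 0.423, 1.63, -0, 1.089, -0.019], TCP at [271.145, 563.103, 207.775] pointing down, gripper open.
Joint ranges: [-3, 3], [-0.9, 2.11], [0.09, 2.58], [-1.31, 4.45], [0.11, 2.69], [-2.54, 2.54]. Speed limits (rad/s): [2.39, 2.39, 3.01, 3.14, 3.14, 3.14].

### API

Orientations are given as a rotation vector (axis times angle).
In Python, from workcell import ctrl gives the robot as it stands.
- The arm moves only by the tool arm_command, never from a script. Its argument "series" is a list of rows, each an object with "linear": the shift along the tool's x, y, z in m, a list of three; "turn": the turn about the tool's z in rad. A call has 1 to 10 rows; each row shifts and turns the commanded pose from where the row before left it, along the tool's axes as they then stand; what a row does not reach is not made up. A row lasts 1/10 s, in which the tool goes at most 50 mm and 8.59 degrees, less where a joint would pass 70% of its speed; a pose out of reach is approached as far as the arm can. A call with a gripper value outside its range is refused whole. "jaw" is the opening, from -1 (shut) to 1 (fully open), set as the call begins (left out, the last holds). The fingers move at their own pace and stop on an object; the grip force is fixed at half the most. Time passes only in rows, so rows that do not move let the fingers close. It gives the time, the measured TCP pose, the force, the opening and the grip force at its end, in the units of the state.
- ctrl.get_obs(): the state, without advancing time (a new reading comes with each control period).
- ctrl.get_image(name): name is "side" or "top"; returns a dict with "frame" (480x640x3 uint8, blue, green, red), "fx", "fy", "cx", "cy" (pixels), "k1" (the pictures are not rectified: a ray, as slopes to the right and down, at radius r is drawn at 1 + k1 r^2 times it, then the intrinsics apply), "rvec" (rotation vector, rad) and "tvec" (3), from world to camera coordinates, as OpenCV has them. Camera axes: x right, y down, z forward; pixel columns grow to the right and rows downward; lengths in mm; the calibration is good to about 2 mm. A picture is of the moment at which its call begins. There is no depth.
- ctrl.close_job(): hands the job in; it is judged then, once.
The state is a dict: "t": time; "qpos": joint angles; "qvel": joint speeds; "joint_torque": joint torques, N m; "ee_pos": TCP position; "orientation": TCP orientation; "ft_force": force on the tool from outside, world axes, zero at the start; "moment": the same for the moment, N m; "width": finger opening in mm; "grasp_force": force on a finger pad.
Only numpy, scipy, OpenCV 4.12 (cv2) and the standard library are available. Lean on these libraries where they do the work, as an engineer would, in place of code of your own. Each camera call takes 0.05 s, during which the arm holds its last target. There are 200 camera calls.

## Working session

There is one attempt and no reset: what is moved stays moved. The work goes in short steps, Python scripts to look and compute and a tool call to move; the robot and the scene stay as the last step left them, time stands still between calls to the robot, and variables do not carry over. Pictures are saved under pics/ and viewed, at most 10 in all, crops included, and the job is handed in when it is done.

Besides the shell and the picture viewer there is one more tool, called after "Emit:" as name(argument=value, ...), one argument or row to a line, values as JSON. arm_command: Moves the arm, as the interface text tells. Its arguments: {"type":"object","properties":{"series":{"type":"array"},"jaw":{"type":"number"}},"required":["series"]}

```bash
mkdir -p pics; cat > h.py <<'E'
import numpy as np, cv2
from workcell import ctrl
def cam(n):
    d=ctrl.get_image(n); d['K']=np.array([[d['fx'],0,d['cx']],[0,d['fy'],d['cy']],[0,0,1.]])
    d['D']=np.array([d['k1'],0,0,0,0.]); d['rvec']=np.array(d['rvec'],float); d['tvec']=np.array(d['tvec'],float)
    return d
def ray(d,uv,z):
    R=cv2.Rodrigues(d['rvec'])[0]; C=-R.T@d['tvec']
    p=cv2.undistortPoints(np.array(uv,float).reshape(-1,1,2),d['K'],d['D']).reshape(-1,2)
    v=np.c_[p,np.ones(len(p))]@R
    return C+v*((z-C[2])/v[:,2])[:,None]
def proj(d,P): return cv2.projectPoints(np.array(P,float).reshape(-1,1,3),d['rvec'],d['tvec'],d['K'],d['D'])[0].reshape(-1,2)
E
python3 - <<'E'
from h import *
for n in('top','side'):
    d=cam(n); cv2.imwrite(f'pics/{n}0.png',d['frame']); R=cv2.Rodrigues(d['rvec'])[0]
    print(n,d['fx'],d['k1'],-R.T@d['tvec'],R.round(2).tolist())
print(ctrl.get_obs())
E
```

```text
top 448.8319789955128 -0.0553263473796468 [ 369.53444184   88.1602904  1045.76171811] [[-0.01, -1.0, 0.0], [-0.98, 0.01, -0.17], [0.17, -0.0, -0.98]]
side 437.4118899782164 -0.09379439272332864 [496.21102826 714.10370247 674.59966618] [[-1.0, -0.07, 0.02], [-0.06, 0.67, -0.74], [0.04, -0.74, -0.67]]
{'t': 0.1, 'qpos': array([ 1.10298758e+00,  4.23761623e-01,  1.63058897e+00, -1.09023880e-05,
        1.08859323e+00, -1.89743741e-02]), 'qvel': array([-8.59979104e-05, -2.77481428e-03, -1.17546552e-03, -3.75291200e-04,
       -3.22421891e-04, -7.86760075e-04]), 'joint_torque': array([ 6.10293628e-04, -5.45610738e+01, -2.74325126e+01,  6.45267265e-02,
        1.89520034e-02, -2.86061538e-05]), 'ee_pos': array([270.93269498, 562.65780505, 207.09085738]), 'orientation': array([-6.99046096e-01, -3.06250677e+00,  2.06329142e-03]), 'ft_force': array([ 0.54375114, -1.04911344, -0.40566182]), 'moment': array([ 0.03263214,  0.03381663, -0.00702963]), 'grasp_force': 0.0, 'width': 88.05992554362898}
```

View pics/top0.png

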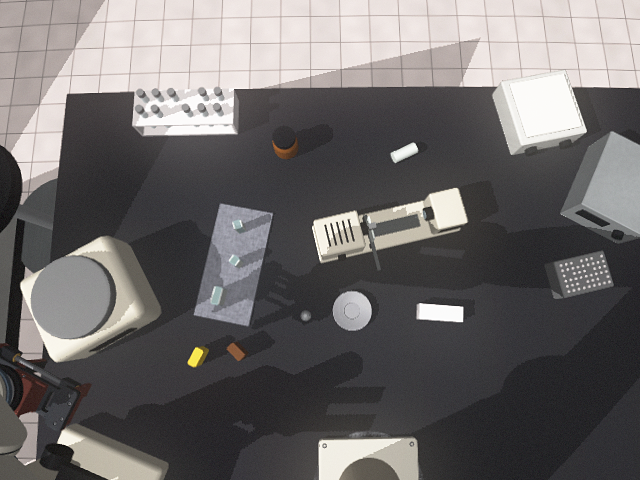

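View pics/side0.png

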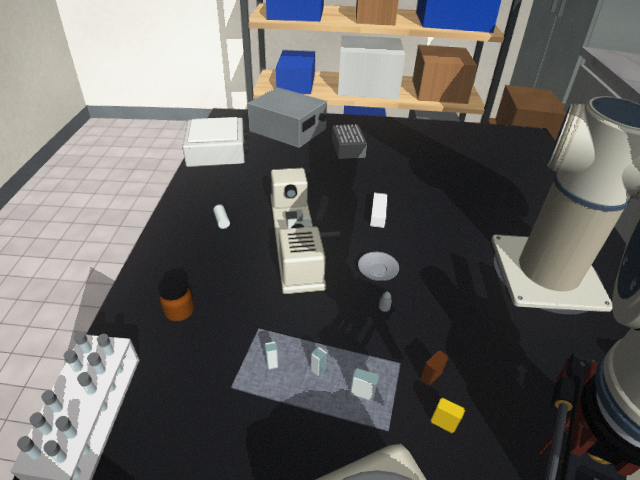

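The top view shows the mat with three clear cells at (217,296), (234,260) and (237,224). The yellow (198,356) and brown (236,351) blocks are decoys. The cell at (217,296) looks the longest, and in the side view it is at (365,383). The lamp is at (340,235), the detector at (447,208), and the shutter is near (370,235). I'll check this in a close crop.

```bash
python3 - <<'E'
import cv2,numpy as np
t=cv2.imread('pics/top0.png');s=cv2.imread('pics/side0.png')
a=cv2.resize(t[205:325,190:280],None,fx=4,fy=4,interpolation=cv2.INTER_CUBIC)[:300*2,:360]
a=cv2.resize(t[210:320,190:260],(380,597),interpolation=cv2.INTER_CUBIC)
b=cv2.resize(t[180:280,305:475],(420,247),interpolation=cv2.INTER_CUBIC)
c=cv2.resize(s[330:410,250:390],(420,240),interpolation=cv2.INTER_CUBIC)
r=np.vstack([b,c,np.zeros((110,420,3),np.uint8)])
cv2.imwrite('pics/crop1.png',np.hstack([a,r]))
E
```

```text
(no output)
```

View pics/crop1.png

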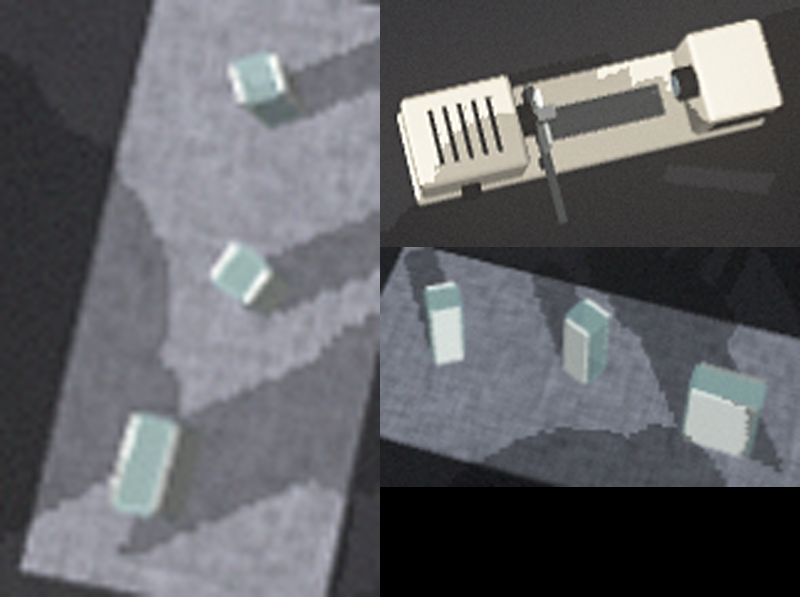

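The crop confirms it. The cell at the lower left, around top px (217,296), is about 40 x 20 with white frosted long sides. The other two are square. Next I'll zoom on the photometer to find its corners.

```bash
python3 - <<'E'
import cv2,numpy as np
t=cv2.imread('pics/top0.png');s=cv2.imread('pics/side0.png')
a=cv2.resize(t[183:271,310:470],(800,440)[:2],interpolation=cv2.INTER_CUBIC)
b=np.zeros((160,800,3),np.uint8)
cv2.imwrite('pics/crop2.png',a)
b=cv2.resize(s[165:295,260:340],None,fx=4.6,fy=4.6,interpolation=cv2.INTER_CUBIC)
cv2.imwrite('pics/crop3.png',b)
from h import *
d=cam('top')
def c(x,y): return [190-.5+(x+.5)/5.4286,210-.5+(y+.5)/5.427]
P=ray(d,[c(133,412),c(180,418),c(155,516),c(110,508)],54)
print(P.round(1),P.mean(0).round(1),[np.linalg.norm(P[i]-P[i-1]).round(1) for i in range(4)])
v=(P[2]+P[3]-P[0]-P[1]);print('axis',np.arctan2(v[1],v[0]))
# mask check: bright/green pixels vs mat
E
```

```text
[[445.5 333.5  54. ]
 [442.9 314.2  54. ]
 [403.4 323.5  54. ]
 [406.8 341.9  54. ]] [424.6 328.3  54. ] [np.float64(39.7), np.float64(19.5), np.float64(40.6), np.float64(18.7)]
axis 2.91950212243211
```

View pics/crop2.png

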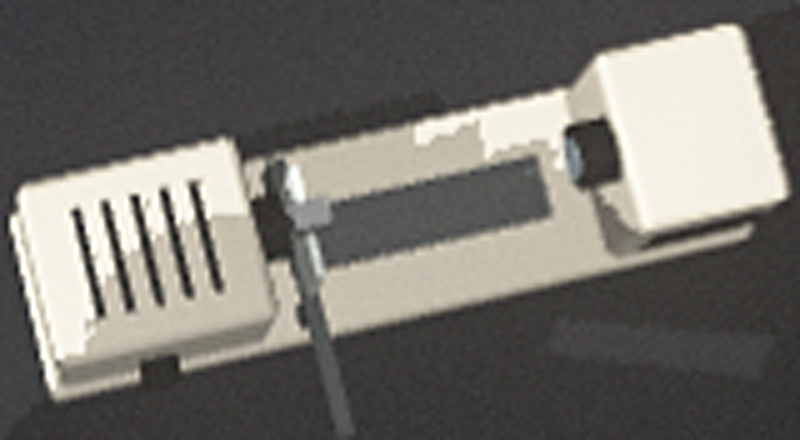

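View pics/crop3.png

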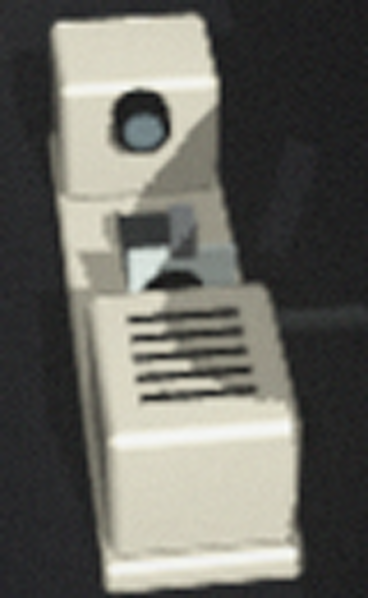

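Both crops are clear. In top crop px (scale 5), the lamp roof corners are about (18,187), (237,140), (273,330), (60,365). The detector roof corners are (605,55), (742,25), (788,200), (645,232), and the tab is at about (312,212). The side view shows the same two roofs and the blade covering the beam.

```bash
python3 - <<'E'
from h import *
t=cam('top');s=cam('side')
f=lambda L,ox,oy,k:[[ox-.5+(x+.5)/k,oy-.5+(y+.5)/k] for x,y in L]
L=[(-42,186),(42,186)][:0]
# model corners: lamp TL(+x,186) TR(+x,86) BR(-x,86) BL(-x,186); det TL(+x,-77) TR(+x,-147) BR BL
M=np.array([(42,186),(42,86),(-42,86),(-42,186),(42,-77),(42,-147),(-42,-147),(-42,-77)],float)
A=ray(t,f([(18,187),(237,140),(273,330),(60,365),(605,55),(742,25),(788,200),(645,232)],310,183,5),92)[:,:2]
# side: image left=+x; far = -y
B=ray(s,f([(110,437),(92,297),(272,287),(298,428),(55,92),(52,20),(205,15),(215,85)],260,165,4.6),92)[:,:2]
def fit(M,P):
    m,p=M.mean(0),P.mean(0);U,_,V=np.linalg.svd((M-m).T@(P-p));R=V.T@np.diag([1,np.linalg.det(V.T@U.T)])@U.T
    o=p-R@m; return o,R,(P-M@R.T-o)
for P in (A,B,(A+B)/2):
    o,R,e=fit(M,P);print(o.round(1),np.arctan2(R[1,0],R[0,0]).round(3),e.round(1).tolist())
tab=ray(t,f([(312,212)],310,183,5),116)
print('tab',tab, 'in phot',R.T@(tab[0,:2]-o),'expected closed',o+R@[0,66])
# cell in side view
c=lambda x,y:(250-.5+(x+.5)/3,330-.5+(y+.5)/3)
print('cell side',ray(s,[c(318,118),c(385,132)],54).round(1))
E
```

```text
[580.6 -76.4] 0.212 [[-0.5, -2.4], [-1.8, -0.5], [-3.9, 3.9], [3.2, -2.0], [0.4, -4.8], [-1.2, 1.6], [1.3, 4.4], [2.6, -0.2]]
[582.  -71.9] 0.214 [[-1.1, -7.0], [-3.2, 0.9], [-1.6, 3.6], [3.0, -2.1], [2.1, -0.8], [-1.4, -0.5], [-0.8, 3.7], [3.1, 2.2]]
[581.3 -74.1] 0.213 [[-0.8, -4.7], [-2.5, 0.2], [-2.8, 3.8], [3.1, -2.1], [1.2, -2.8], [-1.3, 0.6], [0.3, 4.0], [2.8, 1.0]]
tab [[564.16454301 -13.12309472 116.        ]] in phot [-3.87060004 63.26305806] expected closed [567.36980228  -9.63042972]
cell side [[440.3 317.6  54. ]
 [404.  323.5  54. ]]
```

Photometer origin is about (581,-75), yaw 0.212. The cell is at (424.6,328), long axis at about -0.22 rad, with measured size 40 x 19, which matches. The tab is at about (566,-11). First I'll rise and turn so the tool y axis lies along photometer x.

Emit:
arm_command(
  series=[
    {"linear":[0,0,-0.015],"turn":0.13},
    {"linear":[0,0,-0.015],"turn":0.13},
    {"linear":[0,0,-0.015],"turn":0.13},
    {"linear":[0,0,-0.015],"turn":0.13},
    {"linear":[0,0,-0.015],"turn":0.13},
    {"linear":[0,0,-0.015],"turn":0.13},
    {"linear":[0,0,-0.01],"turn":0.13},
    {"linear":[0,0,0],"turn":0},
  ],
  jaw=1,
)

```text
t: 1.05
ee_pos: [271.5, 563.8, 309.4]
orientation: [-1.975, -2.442, -0.004]
ft_force: [0.3, 0.2, -0.6]
width: 87.6
grasp_force: 0.0
```

Emit:
arm_command(
  series=[
    {"linear":[-0.04,0,0],"turn":0},
    {"linear":[-0.04,0,0],"turn":0},
    {"linear":[-0.04,0,0],"turn":0},
    {"linear":[-0.04,0,0],"turn":0},
    {"linear":[-0.04,0,0],"turn":0},
    {"linear":[-0.04,0,0],"turn":0},
    {"linear":[-0.04,0,0],"turn":0},
    {"linear":[-0.04,0,0],"turn":0},
    {"linear":[0,0,0],"turn":0},
    {"linear":[0,0,0],"turn":0},
  ],
)

```text
t: 2.05
ee_pos: [338.5, 249.7, 307.5]
orientation: [-1.973, -2.444, -0.0]
ft_force: [-0.0, 0.8, 0.5]
width: 88.1
grasp_force: 0.0
```

Emit:
arm_command(
  series=[
    {"linear":[-0.035,0.02,0],"turn":0},
    {"linear":[-0.035,0.02,0],"turn":0},
    {"linear":[-0.035,0.02,0],"turn":0},
    {"linear":[-0.035,0.02,0],"turn":0},
    {"linear":[-0.035,0.02,0],"turn":0},
    {"linear":[-0.035,0.02,0],"turn":0},
    {"linear":[-0.035,0.02,0],"turn":0},
    {"linear":[-0.035,0.02,0],"turn":0},
    {"linear":[0,0,0],"turn":0},
    {"linear":[0,0,0],"turn":0},
  ],
)

```text
t: 3.05
ee_pos: [554.1, 11.0, 306.8]
orientation: [-1.972, -2.444, 0.001]
ft_force: [-0.2, -0.1, -1.2]
width: 87.7
grasp_force: 0.0
```

Emit:
arm_command(
  series=[
    {"linear":[-0.024,0.007,0.03],"turn":0},
    {"linear":[0,0,0.04],"turn":0},
    {"linear":[0,0,0.04],"turn":0},
    {"linear":[0,0,0.03],"turn":0},
    {"linear":[0,0,0.01],"turn":0},
    {"linear":[0,0,0],"turn":0},
    {"linear":[0,0,0],"turn":0},
  ],
)

```text
t: 3.75
ee_pos: [566.6, -11.0, 159.1]
orientation: [1.971, 2.444, 0.002]
ft_force: [0.4, -0.2, 0.3]
width: 87.7
grasp_force: 0.0
```

```bash
python3 - <<'E'
from h import *
t=cam('top');s=cam('side')
print(ctrl.get_obs()['ee_pos'])
a=cv2.resize(t['frame'][183:283,310:420],(400,364),interpolation=cv2.INTER_CUBIC)
b=cv2.resize(s['frame'][180:290,240:350],(400,400),interpolation=cv2.INTER_CUBIC)
a=np.vstack([a,np.zeros((36,400,3),np.uint8)])
cv2.imwrite('pics/c4.png',np.hstack([a,b]))
E
```

```text
[566.95895518 -11.41365669 159.6673713 ]
```

View pics/c4.png

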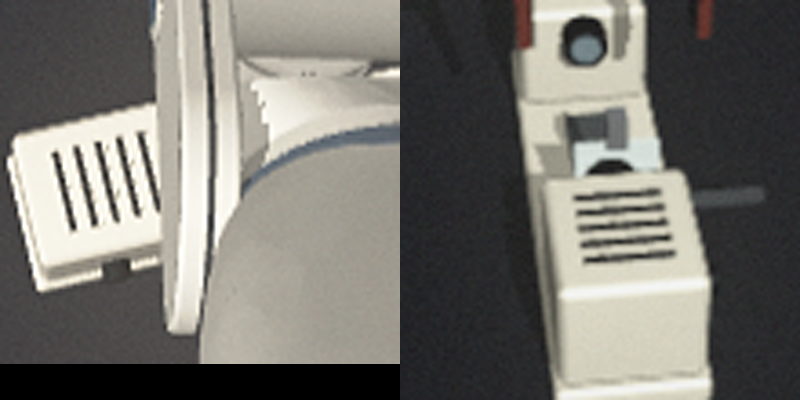

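In the side view the red fingertips (crop x about 525 and 705) straddle the tab at about 617, well centred. I'll descend and grip it.

Emit:
arm_command(
  series=[
    {"linear":[0,0,0.02],"turn":0},
    {"linear":[0,0,0.018],"turn":0},
    {"linear":[0,0,0],"turn":0},
    {"linear":[0,0,0],"turn":0},
  ],
)

```text
t: 4.25
ee_pos: [566.3, -11.8, 120.9]
orientation: [1.973, 2.443, 0.001]
ft_force: [0.4, -0.6, -0.2]
width: 87.7
grasp_force: 0.0
```

Emit:
arm_command(
  series=[
    {"linear":[0,0,0],"turn":0},
    {"linear":[0,0,0],"turn":0},
    {"linear":[0,0,0],"turn":0},
    {"linear":[0,0,0],"turn":0},
    {"linear":[0,0,0],"turn":0},
    {"linear":[0,0,0],"turn":0},
    {"linear":[0,0,0],"turn":0},
    {"linear":[0,0,0],"turn":0},
    {"linear":[0,0,0],"turn":0},
    {"linear":[0,0,0],"turn":0},
  ],
  jaw=-1,
)

```text
t: 5.25
ee_pos: [565.7, -11.8, 119.7]
orientation: [-1.974, -2.444, 0.0]
ft_force: [-0.8, 0.9, -0.0]
width: 11.1
grasp_force: 0.0
```

Emit:
arm_command(
  series=[
    {"linear":[0,0,0],"turn":0},
    {"linear":[0,0,0],"turn":0},
    {"linear":[0,0,0],"turn":0},
  ],
)

```text
t: 5.55
ee_pos: [565.7, -11.8, 119.8]
orientation: [-1.974, -2.444, 0.0]
ft_force: [-0.2, 0.3, -0.1]
width: 0.7
grasp_force: 0.0
```

It closed to 0.7 mm, so it missed the tab. I'll look again.

```bash
python3 - <<'E'
from h import *
s=cam('side')
cv2.imwrite('pics/c5.png',cv2.resize(s['frame'][150:290,220:390],(729,600),interpolation=cv2.INTER_CUBIC))
p=ctrl.get_obs()['ee_pos'];print(p,proj(s,[p,p-[0,0,19]]), proj(s,[[566,-11,116],[567,-10,96]]))
E
```

```text
[565.69250168 -11.79038014 119.76060861] [[298.38161793 209.73320548]
 [298.3727474  216.89440937]] [[298.1971553  211.38612171]
 [297.67574851 219.1434562 ]]
```

View pics/c5.png

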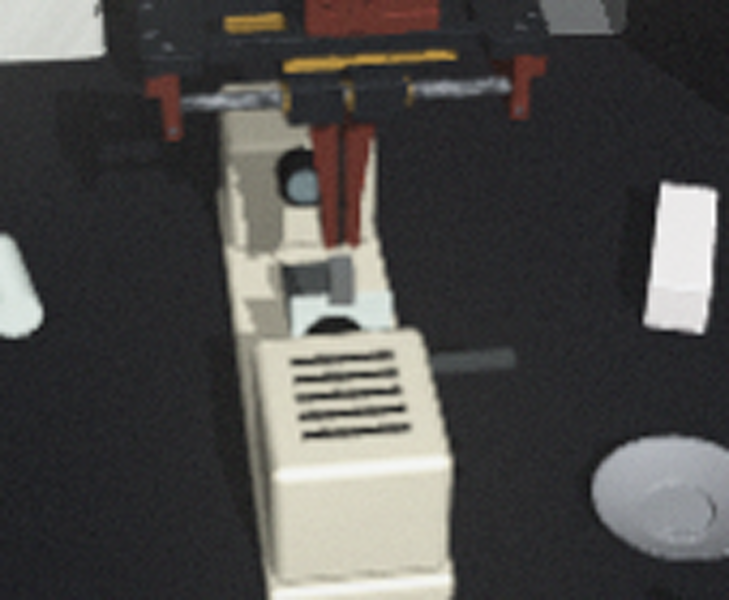

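The fingertips sit at crop (343,245), which is px (300,207). Their pose predicts row 217, so they look about 26 mm too high or too far back. The tab at px (300,210–221) agrees with my estimate. I'll check the tip offset in the start images and the current view by projection.

```bash
python3 - <<'E'
from h import *
s=cam('side');t=cam('top')
p=np.array([271,562.9,207.5])
y=np.array([.434,.901,0]); dz=np.array([0,0,-1.])
out=[]
for n,c in(('top',t),('side',s)):
    im=cv2.imread(f'pics/{n}0.png')
    for sg in(-1,1):
        for a,col in((44,(0,255,0)),):
            for z,cc in((19,(0,255,0)),(-8,(255,255,0))):
                q=proj(c,[p+sg*a*y+dz*z])[0]; print(n,sg,z,q.round(1))
                if 0<=q[0]<640 and 0<=q[1]<480: im[int(round(q[1])),int(round(q[0]))]=cc
    o=im[330:480,0:130] if n=='top' else im[330:480,510:640]
    out.append(cv2.resize(o,(400,460),interpolation=cv2.INTER_NEAREST))
cv2.imwrite('pics/c6.png',np.hstack(out))
E
```

```text
top -1 19 [ 93.9 384.6]
top -1 -8 [ 86.5 386.7]
top 1 19 [ 54.5 363.6]
top 1 -8 [ 46. 365.]
side -1 19 [535.1 471.7]
side -1 -8 [544.8 462.1]
side 1 19 [516.9 548.9]
side 1 -8 [527.2 542. ]
```

View pics/c6.png

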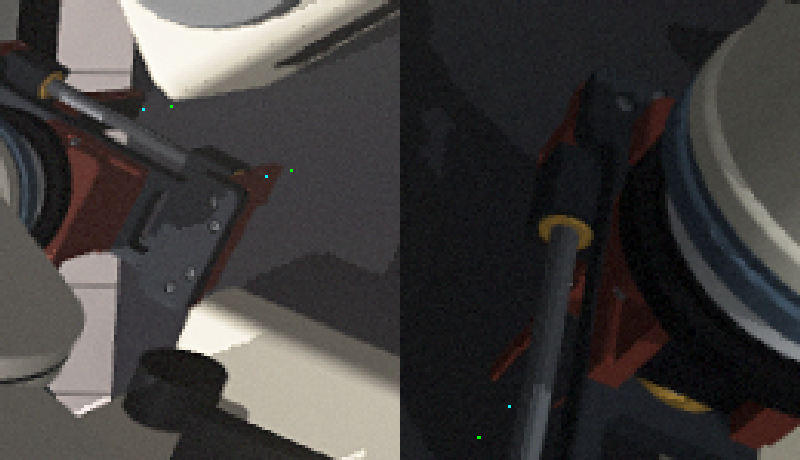

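```bash
python3 - <<'E'
from h import *
s=cam('side');t=cam('top')
P=lambda c:np.c_[cv2.Rodrigues(c['rvec'])[0],c['tvec']]
u=lambda c,q:cv2.undistortPoints(np.array([[q]],float),c['K'],c['D']).reshape(2,1)
def tri(a,b):
    X=cv2.triangulatePoints(P(t),P(s),u(t,a),u(s,b)).ravel();X=X[:3]/X[3]
    return X.round(1),proj(t,[X]).round(1),proj(s,[X]).round(1)
print(tri((92,384.8),(540.2,453.3)))
# current: tip px in side (300,207.2); heights where it would be on plane through beam axis; points at different z
for z in(95,101,110,127): print(z,ray(s,[(300,207.2)],z).round(1))
# tab check by side: tab front top edge etc
for q in((299.8,209.8),(299.8,220.7)):
  for z in(96,116): print(q,z,ray(s,[q],z).round(1))
# calibration check: mat cells long: side vs top consistent earlier
E
```

```text
(array([254.8, 513.5, 215.2]), array([[ 91.9, 385.1]]), array([[539.7, 453.3]]))
95 [[566.1 -53.7  95. ]]
101 [[565.4 -45.7 101. ]]
110 [[564.3 -33.8 110. ]]
127 [[562.3 -11.3 127. ]]
(299.8, 209.8) 96 [[565.6 -42.9  96. ]]
(299.8, 209.8) 116 [[563.2 -16.8 116. ]]
(299.8, 220.7) 96 [[562.   -5.2  96. ]]
(299.8, 220.7) 116 [[559.7  19.7 116. ]]
```

Triangulating the start pose gives the fingertips at z≈215 for a TCP at 207. The tips are really about 26 mm higher than nominal, and the xy agrees. So I passed over the tab. I'll reopen, go about 25 mm lower while watching the force, and regrip.

Emit:
arm_command(
  series=[
    {"linear":[0,0,0],"turn":0},
    {"linear":[0,0,0],"turn":0},
    {"linear":[0,0,0],"turn":0},
    {"linear":[0,0,0],"turn":0},
    {"linear":[0,0,0],"turn":0},
    {"linear":[0,0,0],"turn":0},
  ],
  jaw=0.2,
)

```text
t: 6.4
ee_pos: [565.7, -11.8, 119.8]
orientation: [1.974, 2.444, 0.0]
ft_force: [-0.1, -0.5, 0.4]
width: 45.0
grasp_force: 0.0
```

Emit:
arm_command(
  series=[
    {"linear":[0,0,0.006],"turn":0},
    {"linear":[0,0,0.006],"turn":0},
    {"linear":[0,0,0.006],"turn":0},
    {"linear":[0,0,0.005],"turn":0},
    {"linear":[0,0,0],"turn":0},
  ],
)

```text
t: 6.9
ee_pos: [565.0, -11.8, 95.7]
orientation: [-1.973, -2.443, 0.002]
ft_force: [0.5, 1.0, 0.2]
width: 52.6
grasp_force: 0.0
```

Emit:
arm_command(
  series=[
    {"linear":[0,0,0],"turn":0},
    {"linear":[0,0,0],"turn":0},
    {"linear":[0,0,0],"turn":0},
    {"linear":[0,0,0],"turn":0},
    {"linear":[0,0,0],"turn":0},
    {"linear":[0,0,0],"turn":0},
    {"linear":[0,0,0],"turn":0},
    {"linear":[0,0,0],"turn":0},
  ],
  jaw=-1,
)

```text
t: 7.7
ee_pos: [565.6, -11.8, 96.9]
orientation: [-1.974, -2.444, 0.0]
ft_force: [0.3, -0.5, 2.7]
width: 11.6
grasp_force: 30.0
```

The tab is gripped (11.6 mm, 30 N). I'll slide it along tool -y.

Emit:
arm_command(
  series=[
    {"linear":[0,-0.006,0],"turn":0},
    {"linear":[0,-0.006,0],"turn":0},
    {"linear":[0,-0.006,0],"turn":0},
    {"linear":[0,-0.006,0],"turn":0},
    {"linear":[0,-0.006,0],"turn":0},
    {"linear":[0,-0.006,0],"turn":0},
    {"linear":[0,-0.004,0],"turn":0},
    {"linear":[0,0,0],"turn":0},
    {"linear":[0,0,0],"turn":0},
  ],
)

```text
t: 8.6
ee_pos: [526.1, -20.4, 96.9]
orientation: [-1.973, -2.444, 0.001]
ft_force: [-1.5, -2.4, 4.0]
width: 11.6
grasp_force: 30.0
```

Emit:
arm_command(
  series=[
    {"linear":[0,-0.002,0],"turn":0},
    {"linear":[0,-0.002,0],"turn":0},
    {"linear":[0,-0.001,0],"turn":0},
    {"linear":[0,0,0],"turn":0},
    {"linear":[0,0,0],"turn":0},
  ],
)

```text
t: 9.1
ee_pos: [525.0, -20.7, 97.0]
orientation: [1.971, 2.44, 0.007]
ft_force: [9.7, 2.2, -7.6]
width: 11.3
grasp_force: 30.0
```

It reached the stop after about 41 mm, with the force rising to 10 N. Now I'll release, rise and travel toward the cell.

Emit:
arm_command(
  series=[
    {"linear":[0,0.003,0],"turn":0},
    {"linear":[0,0,0],"turn":0},
    {"linear":[0,0,0],"turn":0},
    {"linear":[0,0,0],"turn":0},
    {"linear":[0,0,0],"turn":0},
    {"linear":[0,0,-0.02],"turn":0},
    {"linear":[0,0,-0.04],"turn":0},
    {"linear":[0,0,-0.04],"turn":0},
    {"linear":[0,0,0],"turn":0},
  ],
  jaw=0.2,
)

```text
t: 10.0
ee_pos: [527.9, -20.8, 201.8]
orientation: [1.969, 2.438, 0.008]
ft_force: [0.8, 0.3, 0.8]
width: 52.9
grasp_force: 0.0
```

Emit:
arm_command(
  series=[
    {"linear":[0.04,0,0],"turn":0},
    {"linear":[0.04,0,0],"turn":0},
    {"linear":[0.04,0,0],"turn":0},
    {"linear":[0.04,0,0],"turn":0},
    {"linear":[0.04,-0.005,0],"turn":0},
    {"linear":[0.04,-0.005,0],"turn":0},
    {"linear":[0.04,-0.005,0],"turn":0},
    {"linear":[0.04,-0.005,0],"turn":0},
    {"linear":[0.04,-0.005,0],"turn":0},
    {"linear":[0,0,0],"turn":0},
  ],
)

```text
t: 11.0
ee_pos: [422.8, 329.4, 196.2]
orientation: [-1.969, -2.447, -0.0]
ft_force: [-0.0, 0.3, 0.2]
width: 52.6
grasp_force: 0.0
```

Emit:
arm_command(
  series=[
    {"linear":[0,0,0],"turn":-0.142},
    {"linear":[0,0,0],"turn":-0.142},
    {"linear":[0,0,0],"turn":-0.142},
    {"linear":[0,0,0],"turn":-0.142},
    {"linear":[0,0,0],"turn":-0.142},
    {"linear":[0,0,0],"turn":-0.142},
    {"linear":[0,0,0],"turn":-0.142},
    {"linear":[0,0,0],"turn":-0.142},
    {"linear":[0,0,0],"turn":0},
    {"linear":[0,0,0],"turn":0},
  ],
)

```text
t: 12.0
ee_pos: [424.4, 325.3, 196.4]
orientation: [-0.356, -3.121, 0.001]
ft_force: [-0.7, -0.5, -0.6]
width: 52.5
grasp_force: 0.0
```

```bash
python3 - <<'E'
from h import *
from scipy.spatial.transform import Rotation as Ro
o=ctrl.get_obs();R=Ro.from_rotvec(o['orientation']).as_matrix()
print(o['ee_pos'],np.arctan2(R[1,1],R[0,1]),R.T@(np.array([424.6,328.3,29])-o['ee_pos']))
s=cam('side');t=cam('top')
cv2.imwrite('pics/t7.png',t['frame']);cv2.imwrite('pics/s7.png',s['frame'])
b=cv2.resize(s['frame'][180:290,240:350],(400,400),interpolation=cv2.INTER_CUBIC)
a=cv2.resize(s['frame'][260:420,290:450],(400,400),interpolation=cv2.INTER_CUBIC)
cv2.imwrite('pics/c7.png',np.hstack([a,b]))
E
```

```text
[424.39683313 325.34213793 196.36532552] 1.3437034624688482 [  0.38992055   3.04182792 167.36348962]
```

View pics/c7.png

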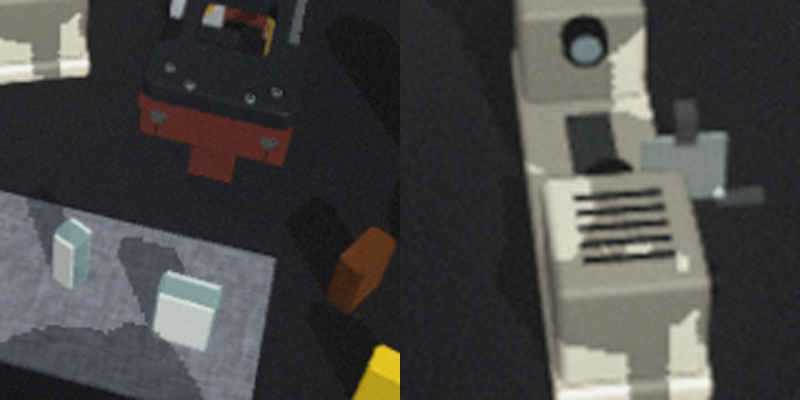

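The shutter is clear of the beam, with its tab at crop (685,115) to the right of the beam opening, and the cell is untouched at crop (190,305). I'll cross-check the cell position from the side view.

```bash
python3 - <<'E'
from h import *
s=cam('side')
f=lambda L:[[290-.5+(x+.5)/2.5,260-.5+(y+.5)/2.5] for x,y in L]
P=ray(s,f([(159,299),(214,312),(222,288),(167,272)]),54);print(P.round(1),P.mean(0))
print([np.linalg.norm(P[i]-P[i-1]).round(1) for i in range(4)])
v=P[1]+P[2]-P[0]-P[3];print(np.arctan2(v[1],v[0]))
print('tip', [ray(s,f([(212,178)]),z).round(1).tolist() for z in (177,190,203)])
E
```

```text
[[444.  337.   54. ]
 [409.  343.7  54. ]
 [403.3 325.8  54. ]
 [438.9 316.6  54. ]] [423.78933059 330.75608425  54.        ]
[np.float64(21.1), np.float64(35.7), np.float64(18.8), np.float64(36.8)]
2.920751962685418
tip [[[424.9, 331.9, 177.0]], [[426.7, 341.9, 190.0]], [[428.6, 351.9, 203.0]]]
```

Emit:
arm_command(
  series=[
    {"linear":[0,0.003,0.03],"turn":0},
    {"linear":[0,0,0.03],"turn":0},
    {"linear":[0,0,0.03],"turn":0},
    {"linear":[0,0,0.03],"turn":0},
    {"linear":[0,0,0],"turn":0},
    {"linear":[0,0,0],"turn":0},
  ],
)

```text
t: 12.75
ee_pos: [425.0, 328.9, 76.9]
orientation: [-0.35, -3.121, 0.001]
ft_force: [-0.0, 1.0, 0.9]
width: 52.6
grasp_force: 0.0
```

Emit:
arm_command(
  series=[
    {"linear":[0,0,0.025],"turn":0},
    {"linear":[0,0,0.025],"turn":0},
    {"linear":[0,0,0],"turn":0},
    {"linear":[0,0,0],"turn":0},
  ],
)

```text
t: 13.15
ee_pos: [425.8, 329.5, 28.2]
orientation: [0.35, 3.121, 0.001]
ft_force: [-0.6, -0.2, 0.5]
width: 52.8
grasp_force: 0.0
```

```bash
python3 - <<'E'
from h import *
s=cam('side')
print(ctrl.get_obs()['ee_pos'])
cv2.imwrite('pics/c8.png',cv2.resize(s['frame'][300:420,300:440],(700,600),interpolation=cv2.INTER_CUBIC))
# expected pixel of near finger tip (outer face) for several tip z
for z in(7,20,33): print(z,proj(s,[[430.9,354.8,z],[433,363,z]]).round(1).tolist(), ((proj(s,[[430.9,354.8,z],[433,363,z]])-[300,300])*5).round(0).tolist())
E
```

```text
[426.18912932 329.77317016  28.56029303]
7 [[358.6, 404.3], [357.4, 408.8]] [[293.0, 522.0], [287.0, 544.0]]
20 [[359.4, 400.5], [358.1, 405.0]] [[297.0, 502.0], [291.0, 525.0]]
33 [[360.2, 396.5], [358.9, 401.0]] [[301.0, 482.0], [295.0, 505.0]]
```

View pics/c8.png

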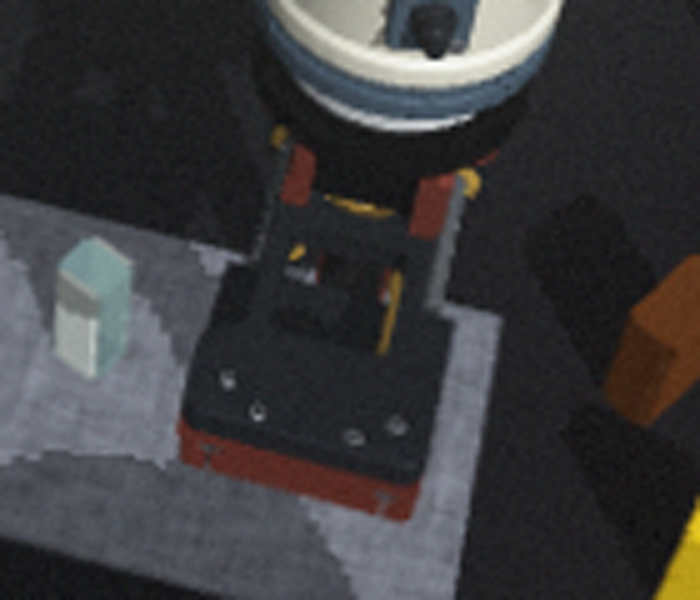

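The gripper body hides the fingertips here; the short cell at crop (95,305) is well clear and nothing is touched. A body-edge ray check also fits the tool being about 26 mm higher than reported. So I'll descend 22 mm with the force watched, then close.

Emit:
arm_command(
  series=[
    {"linear":[0.0015,0,0.006],"turn":0},
    {"linear":[0,0,0.006],"turn":0},
    {"linear":[0,0,0.005],"turn":0},
    {"linear":[0,0,0.005],"turn":0},
    {"linear":[0,0,0],"turn":0},
    {"linear":[0,0,0],"turn":0},
  ],
)

```text
t: 13.8
ee_pos: [423.5, 329.2, 4.5]
orientation: [-0.349, -3.122, 0.001]
ft_force: [-0.1, 0.3, 0.3]
width: 53.0
grasp_force: 0.0
```

Emit:
arm_command(
  series=[
    {"linear":[0,0,0],"turn":0},
    {"linear":[0,0,0],"turn":0},
    {"linear":[0,0,0],"turn":0},
    {"linear":[0,0,0],"turn":0},
    {"linear":[0,0,0],"turn":0},
    {"linear":[0,0,0],"turn":0},
    {"linear":[0,0,0],"turn":0},
    {"linear":[0,0,0],"turn":0},
  ],
  jaw=-1,
)

```text
t: 14.6
ee_pos: [423.7, 329.3, 4.9]
orientation: [0.349, 3.122, 0.0]
ft_force: [-0.2, -1.0, 2.5]
width: 19.6
grasp_force: 30.0
```

The cell is gripped (19.6 mm, 30 N). I'll lift it, turn it to the beam, and travel.

Emit:
arm_command(
  series=[
    {"linear":[0,0,-0.01],"turn":0},
    {"linear":[0,0,-0.015],"turn":0},
    {"linear":[0,0,-0.025],"turn":0},
    {"linear":[0,0,-0.03],"turn":0},
    {"linear":[0,0,-0.03],"turn":0},
    {"linear":[0,0,-0.03],"turn":0},
    {"linear":[0,0,-0.02],"turn":0},
    {"linear":[0,0,-0.01],"turn":0},
    {"linear":[0,0,0],"turn":0},
    {"linear":[0,0,0],"turn":0},
  ],
)

```text
t: 15.6
ee_pos: [423.2, 329.0, 174.4]
orientation: [-0.349, -3.122, 0.001]
ft_force: [0.3, -0.2, -1.6]
width: 19.8
grasp_force: 30.0
```

Emit:
arm_command(
  series=[
    {"linear":[0,0,0],"turn":0.08},
    {"linear":[0,0,0],"turn":0.135},
    {"linear":[0,0,0],"turn":0.135},
    {"linear":[0,0,0],"turn":0.135},
    {"linear":[0,0,0],"turn":0.135},
    {"linear":[0,0,0],"turn":0.135},
    {"linear":[0,0,0],"turn":0.135},
    {"linear":[0,0,0],"turn":0.135},
    {"linear":[0,0,0],"turn":0.11},
    {"linear":[0,0,0],"turn":0},
  ],
)

```text
t: 16.6
ee_pos: [422.9, 328.7, 173.2]
orientation: [-1.973, -2.443, 0.004]
ft_force: [0.5, -0.5, -1.7]
width: 19.7
grasp_force: 30.0
```

Emit:
arm_command(
  series=[
    {"linear":[-0.03,0.005,0],"turn":0},
    {"linear":[-0.045,0.01,0],"turn":0},
    {"linear":[-0.045,0.01,0],"turn":0},
    {"linear":[-0.045,0.01,0],"turn":0},
    {"linear":[-0.045,0.01,0],"turn":0},
    {"linear":[-0.045,0.01,0],"turn":0},
    {"linear":[-0.045,0.01,0],"turn":0},
    {"linear":[-0.045,0,0],"turn":0},
    {"linear":[-0.045,0,0],"turn":0},
    {"linear":[-0.03,0,0],"turn":0},
  ],
)

```text
t: 17.6
ee_pos: [575.8, -70.2, 173.7]
orientation: [-1.97, -2.446, 0.002]
ft_force: [0.3, 0.4, -1.0]
width: 19.8
grasp_force: 30.0
```

```bash
python3 - <<'E'
from h import *
from scipy.spatial.transform import Rotation as Ro
o=ctrl.get_obs();R=Ro.from_rotvec(o['orientation']).as_matrix()
print(o['ee_pos'],np.arctan2(R[1,1],R[0,1]),R[:,2],R.T@(np.array([582,-74.5,51])-o['ee_pos']))
E
```

```text
[575.79163951 -70.22665425 173.71154742] 0.21496036610354352 [-1.48317307e-03 -1.54759403e-04 -9.99998888e-01] [ -5.51955906   5.33579116 122.70286425]
```

Emit:
arm_command(
  series=[
    {"linear":[-0.0055,0.0055,0.01],"turn":0},
    {"linear":[0,0,0.025],"turn":0},
    {"linear":[0,0,0.025],"turn":0},
    {"linear":[0,0,0.02],"turn":0},
    {"linear":[0,0,0.02],"turn":0},
    {"linear":[0,0,0.013],"turn":0},
    {"linear":[0,0,0.01],"turn":0},
    {"linear":[0,0,0],"turn":0},
    {"linear":[0,0,0],"turn":0},
  ],
)

```text
t: 18.5
ee_pos: [582.8, -71.5, 52.0]
orientation: [1.972, 2.446, 0.0]
ft_force: [0.2, 0.1, -0.9]
width: 20.0
grasp_force: 30.0
```

```bash
python3 - <<'E'
from h import *
s=cam('side');t=cam('top');o=ctrl.get_obs();print(o['ee_pos'],o['ft_force'])
a=cv2.resize(s['frame'][160:280,240:360],(600,600),interpolation=cv2.INTER_CUBIC)
cv2.imwrite('pics/c9.png',a)
r=.212;X=np.array([np.cos(r),np.sin(r),0]);Y=np.array([-np.sin(r),np.cos(r),0]);O=np.array([582,-74.5,75.])
C=[O+i*10*X+j*20*Y+k*25*np.array([0,0,1]) for j in(-1,1) for i in(-1,1) for k in(-1,1)]
print(((proj(s,C+[O,O-60*Y])-[240,160])*5).round(0).tolist())
E
```

```text
[583.22879632 -71.69892939  52.62878219] [-0.2936586  -0.08249163 -0.85788687]
[[286.0, 257.0], [286.0, 170.0], [244.0, 260.0], [242.0, 172.0], [296.0, 311.0], [296.0, 222.0], [252.0, 314.0], [251.0, 225.0], [269.0, 242.0], [256.0, 166.0]]
```

View pics/c9.png

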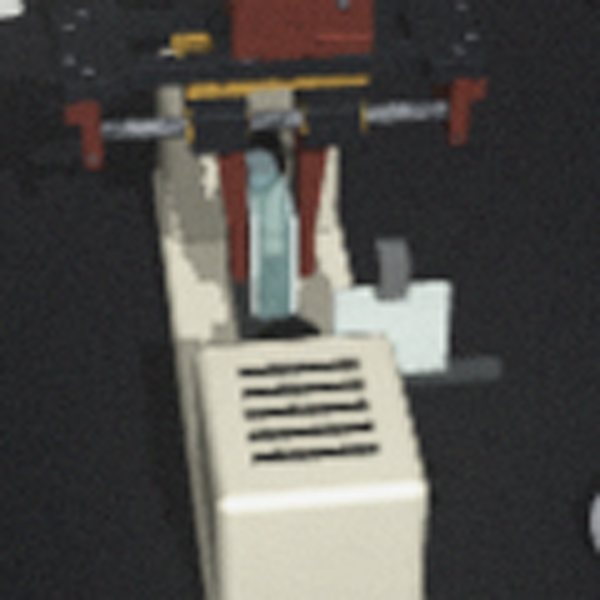

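The side view shows the cell between the fingers, upright. Its near face bottom corners are at crop (250,315) and (297,318), against predicted (252,314) and (296,311). The shutter is clear on the right and nothing touches the cell. I'll make a 1 mm trim, settle, and hand in.

Emit:
arm_command(
  series=[
    {"linear":[-0.002,-0.0015,0.001],"turn":0},
    {"linear":[0,0,0],"turn":0},
    {"linear":[0,0,0],"turn":0},
    {"linear":[0,0,0],"turn":0},
    {"linear":[0,0,0],"turn":0},
    {"linear":[0,0,0],"turn":0},
    {"linear":[0,0,0],"turn":0},
  ],
)

```text
t: 19.3
ee_pos: [581.5, -73.9, 50.7]
orientation: [-1.973, -2.445, 0.0]
ft_force: [-0.2, 0.1, -1.2]
width: 19.8
grasp_force: 30.0
```

```bash
python3 - <<'E'
from workcell import ctrl
o=ctrl.get_obs();print(o['ee_pos'],o['width'],o['grasp_force'],abs(o['qvel']).max())
print(ctrl.close_job())
E
```

```text
[581.45984361 -73.94484768  50.74562333] 19.75516853342921 29.99601513147354 0.0028428561445768587
the job is handed in; nothing more can be done
None
```

I opened the shutter to its stop and handed the job in at about 19 s of the 58 s allowed, with the long cell gripped by its frosted sides and held upright and at rest at the middle of the beam; the hand-in returned no verdict.

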